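# Hold a plate lifter at full lift under a height gauge

### The job

Check the full lift of the cam-operated plate lifter: first, with the cam lever still at rest, push the height gauge's slide down until its sprung foot rests on the lid of the well plate and is pressed in about 5 mm, and let go of the gauge. Then turn the cam lever up to its highest lift point, where it stands upright, and finish while holding it there against its return spring, so that the gauge shows the full lift. Leave the gauge alone while you do so, keep the plate in its nest, and do not disturb the bottles, tip box and tube rack.

Things in the scene. Friction and masses are not known exactly. Their poses are not given: they have to be found in the camera images.
- lifter: Plate lifter, fixed to the bench: white base 160 x 200 x 18 mm (from y = -125 to +75 mm in its own frame). Origin on the bench under the centre of the platform; its x axis points away from the robot side, along the long side of the plate; z up. On the base are an aluminium platform and, at the -y side, a steel cam lever.
- pivot (a point): The lever's pivot, 50 mm above the bench, at (30, -100, 50) mm in the lifter's frame. The lever turns about the lifter's y axis, in the plane y = -100 mm of the lifter.
- knob (a point): Centre of the lever's black barrel knob: a cylinder of 26 mm diameter, 30 mm long along the lifter's y axis, its flat ends facing +y and -y; 120 mm from the pivot on a round steel bar of 10 mm diameter. At rest it is about 110 mm above the bench, at (-74, -100, 110) mm in the lifter's frame; at full lift it is straight above the pivot, 170 mm above the bench.
- lever (a joint): Cam lever angle, rad. 0 = at rest on its stop, leaning towards the lifter's -x (the robot's side) 30 degrees above horizontal. Grows as the knob is swung up and over towards the lifter's +x. 1.047 = upright = highest lift; beyond that the platform sinks again, up to the stop at 1.95. A return spring (0.2 N m at rest, 0.43 N m upright, about 4 N at the knob) swings it back to rest as soon as it is let go.
- platform (a joint): Lift of the platform, m: 0 at rest, 0.010 at the highest point of the cam (20 mm eccentric: lift = 20 mm x (sin(30 deg + lever angle) - 0.5)). Driven only by the lever.
- platform_top (a point): Centre of the platform's upper face, 55 mm above the bench at rest. The platform is 144 x 102 mm with lips 6 mm high around the plate.
- plate: Loose white well plate with a flat clear lid, 127 x 85 x 22 mm, about 0.08 to 0.17 kg, lying in the platform's nest, long side along the lifter's x. Origin at the centre of its underside. The top of the lid is 77 mm above the bench while the lever is at rest.
- gauge: Height gauge stand, fixed to the bench beyond the platform: steel post of 18 mm diameter, 231 mm high, 135 mm along the gauge's x axis from its origin. Origin on the bench straight under the gauge's foot; z up.
- slide (a joint): Position of the gauge's slide on the post, m: 0 at the top, grows as it goes DOWN, to 0.075. Stiff by friction: it stays where it is left, and pushing it down takes about 5 N. The slide carries a level arm, from the post to the cap and foot.
- cap (a point): Centre of the top face of the slide's black push cap, a disc of 32 mm diameter and 10 mm thick, straight above the foot. It is 207 mm above the bench at slide = 0, and 85 mm above the foot's tip when the foot is fully out. The slide can be pushed down here from above with closed fingers; with the foot pressed in 5 mm on the lid of the resting plate the cap's top is 157 mm above the bench.
- foot_tip (a point): Underside of the gauge's foot: a steel disc of 18 mm diameter on a thin stem that springs in and out of the slide.
- foot (a joint): The gauge's reading, m: how far the sprung foot is pressed into the slide; 0 = fully out (touching nothing), up to 0.022. Soft spring, 90 N/m, 0.4 N when fully out, so the slide's friction holds it. It grows 1:1 with the lift once the foot rests on the plate.
- bottle_big: Bystander: closed bottle, 86 mm diameter, 180 mm high. Origin at the centre of its underside.
- bottle_small: Bystander: closed bottle, 64 mm diameter, 130 mm high. Origin at the centre of its underside.
- tip_box: Bystander: box of pipette tips, 122 x 82 x 63 mm. Origin at the centre of its underside.
- tube_rack: Bystander: low tube rack, 70 x 130 mm, 42 mm high with its tubes. Origin at the centre of its underside.
Mind the look-alikes: they are no part of the job. Leave any turquoise look-alike of the gauge alone.

How it is judged:
By the outcome, as a careful person would: the job done as asked, in the order asked, and still so for the second after the job is handed in, while the arm keeps its last pose, push and grip.
It also fails if it takes over 43 s, if anything falls off the work surface, if the arm or the gripper's body presses on something with over 40 N, if the wrist force passes 120 N, or if a joint passes its speed limit or range.

### The arm

A 6-joint arm with a two-finger parallel gripper is mounted at the origin on the work surface. World frame = base frame: x ahead of the robot, y to its left, z up, the work surface at z = 0. Lengths are in m, angles in rad, forces in N, time in s.
With the tool pointing down it reaches from about 0.3 to 0.825 m from the base axis. Payload 5.4 kg.
Tool frame: the origin (TCP) lies at the very end of the fingers, on their centre line; the grasp point (between the pads) lies 19 mm behind it; z points along the fingers, x is the direction in which the jaws open and shut, and the axes are right-handed (so a half turn about z gives the same grasp; the last joint's range is limited). The gripper opens to 92 mm and grips with 3 to 60 N. Pads are 20 mm wide; open, the fingers measure 128 mm over their backs; the gripper's body (75 mm by 189 mm) begins 69 mm behind the grasp point.
Start: joints at [1.06, 0.158, 1.597, -0, 1.386, -0.21], TCP at [0.17, 0.549, 0.215] pointing down, gripper open.
Joint ranges: [-2.91, 2.91], [-0.94, 2.29], [0.18, 2.7], [-1.29, 4.43], [0.17, 2.64], [-3, 3]. Speed limits (rad/s): [2.57, 2.57, 3.14, 3.14, 3.14, 3.14].

### API

Orientations are given as a rotation vector (axis times angle).
In Python, from workcell import bot gives the robot as it stands. Calls block until the motion is done:
- bot.goto(position, orientation): joint-space move of the TCP to a pose.
- bot.line_to(position, rot=None, max_speed=0.15): straight line of the TCP; rot=None keeps the orientation; max_speed is the mean speed in m/s.
- bot.set_joints(angles): joint-space move.
- bot.set_gripper(opening, newtons=None): opening from 0.0 (shut) to 1.0 (fully open); newtons is the grip in N (None keeps the last); returns when the fingers have stopped.
- bot.hold(seconds).
- bot.inverse_kinematics(position, orientation): joint angles nearest the present ones, or None.
- bot.read_camera(name): name is "side" or "top"; returns a dict with "pixels" (420x560x3 uint8, blue, green, red), "fx", "fy", "cx", "cy" (pixels), "R" (3x3) and "t" (3): a world point X has camera coordinates R X + t. Camera axes: x right, y down, z forward; pixel columns grow to the right and rows downward; lengths in m; the calibration is good to about 2 mm. A picture is of the moment at which its call begins. There is no depth.
A pose or a line that the arm cannot do raises bot.MotionError and nothing moves.
- bot.job_done(): hands the job in, once; it reports no verdict.
Readings, each from a call of its own:
- bot.current_clock(): time.
- bot.current_joints(): joint angles.
- bot.current_joint_vel(): joint speeds.
- bot.current_effort(): joint torques, N m.
- bot.current_ee_pos(): TCP position.
- bot.current_tool_rot(): TCP orientation.
- bot.current_contact_force(): force on the tool from outside, world axes, zero at the start.
- bot.current_ft_torque(): the same for the moment, N m.
- bot.current_opening(): opening from 0.0 (shut) to 1.0 (fully open).
Only numpy, scipy, OpenCV 4.12 (cv2) and the standard library are available. Lean on these libraries where they do the work, as an engineer would, in place of code of your own. Each camera call takes 0.05 s, during which the arm holds its last target. There are 200 camera calls.

## Working session

There is one attempt and no reset: what is moved stays moved. The work goes in short steps, each a Python script; the robot and the scene stay as the last script left them, time stands still between calls to the robot, and variables do not carry over. Pictures are saved under pics/ and viewed, about 8 in all and at most 12, crops included, and the job is handed in when it is done.

```bash
mkdir -p pics; ls; python3 - <<'E'
from workcell import bot
import cv2,json
for n in("top","side"):
    c=bot.read_camera(n); cv2.imwrite(f"pics/{n}0.png",c["pixels"])
    print(n,c["fx"],c["cx"],c["cy"],c["R"],c["t"])
print(bot.current_clock(),bot.current_ee_pos(),bot.current_tool_rot())
E
```

```text
pics
top 382.60958447128144 281.2538748982604 208.6469644682582 [[ 0.00660278 -0.99973572 -0.0220202 ]
 [-0.99394634 -0.00414634 -0.10978835]
 [ 0.10966803  0.02261181 -0.99371104]] [0.0438639  0.51597851 0.96124481]
side 440.9121494435267 277.8204514041255 205.1062746637464 [[-0.99911142 -0.03704921  0.02009285]
 [-0.04013597  0.69085954 -0.72187409]
 [ 0.01286353 -0.7220391  -0.69173266]] [0.50843652 0.09096976 1.2696964 ]
0.1 [0.1700841  0.54866465 0.2137003 ] [ 2.52864239e+00  1.86310716e+00 -2.50537475e-03]
```

View pics/top0.png

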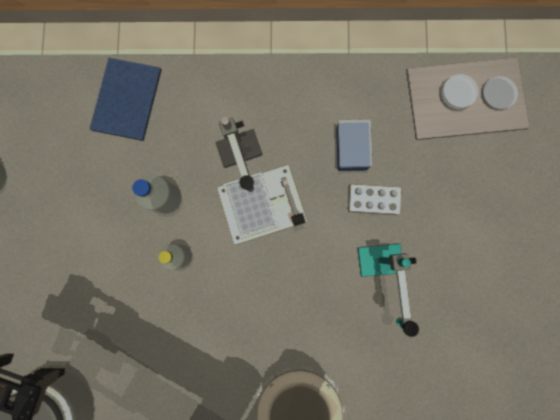

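View pics/side0.png

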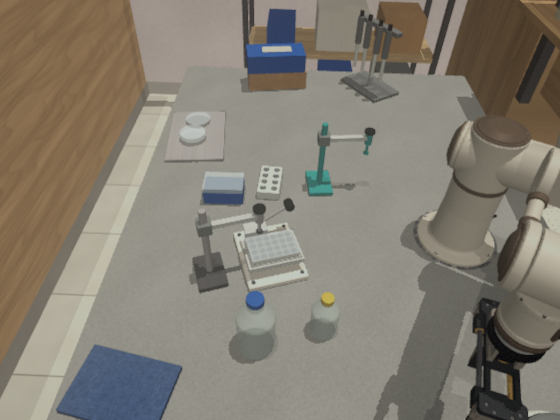

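Top view: the gauge is the grey one, cap near (246,183) and side (259,211). The turquoise copy, top cap (410,327), is the look-alike. The lever knob is at top (298,219), side (289,205). I'll enlarge both to confirm and triangulate.

```bash
cat > h.py <<'E'
import numpy as np, cv2
from workcell import bot
def ray(c,uv):
    p=cv2.undistortPoints(np.array([[uv]],float),np.array([[c["fx"],0,c["cx"]],[0,c["fy"],c["cy"]],[0,0,1]]),None)[0,0]
    R=np.array(c["R"]);o=-R.T@c["t"];d=R.T@np.r_[p,1];return o,d/np.linalg.norm(d)
def plane(c,uv,z): o,d=ray(c,uv);return o+d*(z-o[2])/d[2]
def tri(c1,u1,c2,u2):
    o1,d1=ray(c1,u1);o2,d2=ray(c2,u2)
    s=np.linalg.lstsq(np.c_[d1,-d2],o2-o1,rcond=None)[0]
    a=o1+s[0]*d1;b=o2+s[1]*d2;return (a+b)/2,np.linalg.norm(a-b)
def dark(img,roi,th=45,amin=15):
    x0,y0,x1,y1=roi;m=(img[y0:y1,x0:x1].max(2)<th).astype(np.uint8)
    n,l,s,ce=cv2.connectedComponentsWithStats(m)
    return [(s[i,4],(ce[i]+[x0,y0]).round(1).tolist(),s[i,:4].tolist()) for i in range(1,n) if s[i,4]>=amin]
E
python3 - <<'E'
from h import *
t=bot.read_camera("top");s=bot.read_camera("side")
for r in((215,165,265,200),(280,205,315,235)): print("top",dark(t["pixels"],r))
for r in((245,195,275,230),(276,192,304,220)): print("side",dark(s["pixels"],r))
a=cv2.resize(t["pixels"][110:250,205:315],None,fx=4,fy=4,interpolation=cv2.INTER_CUBIC)
b=cv2.resize(s["pixels"][190:300,185:315],None,fx=3,fy=3,interpolation=cv2.INTER_CUBIC)
o=np.zeros((560,440+390-30,3),np.uint8);o[:,:440]=a;o[:330,440:]=b[:,30:];cv2.imwrite("pics/crop1.png",o)
E
```

```text
top [(np.int32(103), [246.0, 182.2], [26, 12, 11, 12])]
top [(np.int32(79), [297.7, 219.3], [13, 10, 11, 10])]
side []
side []
```

View pics/crop1.png

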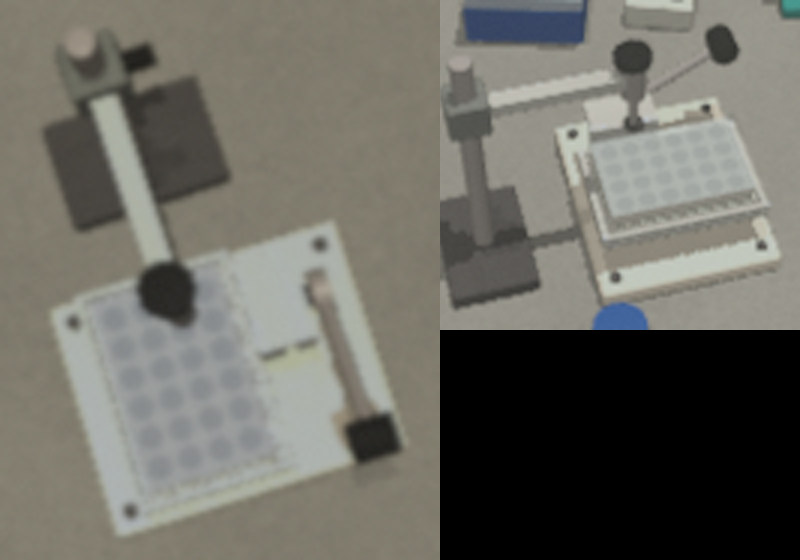

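The crop confirms it: grey gauge with its cap at the top centroid (246,182), above the plate; the knob at top (297.7,219.3) on the lifter's -y side, at rest. Screws are visible at top (223,190), (285,171) and (237.5,237.5).

```bash
python3 - <<'E'
from h import *
t=bot.read_camera("top");s=bot.read_camera("side")
print(dark(s["pixels"],(250,202,275,217),70),dark(s["pixels"],(276,192,304,220),70))
sc=dark(s["pixels"],(250,202,270,217),70); sk=dark(s["pixels"],(276,192,304,220),70)
cs=max(sc)[1];ks=max(sk)[1]
cap=tri(t,(246,182.2),s,cs);kn=tri(t,(297.7,219.3),s,ks)
print("cap",cap,"knob",kn, "capplane",plane(t,(246,182),.205))
P=[plane(t,(205+x/4-.4,110+y/4-.4),.018) for x,y in((73,322),(320,243),(130,510))]
S=[plane(s,(195+x/3-.3-0,190+y/3-.3),.018) for x,y in((573-440,134),(615-440,277),(762-440,245),(706-440,108))]
print(np.round(P,4));print(np.round(S,4))
for A,B in((P[2],P[0]),(S[2],S[1])):
    d=A-B;print(np.linalg.norm(d),np.degrees(np.arctan2(d[1],d[0])))
# cap circle height check: post top
# reach
for p in cap[0],kn[0]: print(np.hypot(*p[:2]))
E
```

```text
[(np.int32(100), [258.9, 208.6], [3, 2, 12, 10])] [(np.int32(88), [288.5, 204.4], [8, 7, 10, 12])]
cap (array([0.55399618, 0.11949502, 0.19810934]), np.float64(0.0006267852367799596)) knob (array([0.48181191, 0.0056733 , 0.10731906]), np.float64(1.5893305389170595e-05)) capplane [0.55350373 0.11867577 0.205     ]
[[0.5655 0.2014 0.018 ]
 [0.6189 0.0387 0.018 ]
 [0.442  0.1613 0.018 ]]
[[0.6165 0.0416 0.018 ]
 [0.5647 0.2024 0.018 ]
 [0.4403 0.162  0.018 ]
 [0.4933 0.0012 0.018 ]]
0.12991417692751642 -162.01689210908464
0.1308106893306044 -162.0128179769752
0.566736995947076
0.481845311510896
```

Lifter yaw is 18.0° and agrees in both views (screw spacing 130 x 171 mm). Origin is about (0.522,0.124). The predicted knob is within 2 mm of the triangulated one. Cap is at (0.554,0.119). Next: push the gauge.

```bash
cat >> h.py <<'E'
def down(a): return np.pi*np.array([np.cos(a/2),np.sin(a/2),0])
YAW=np.radians(18.0)
PIV=np.array([.5807,.0381,.05])
def knob(q):
    th=np.pi/6+q; dx=-.12*np.cos(th)
    return PIV+[dx*np.cos(YAW),dx*np.sin(YAW),.12*np.sin(th)]
E
python3 - <<'E'
from h import *
print(knob(0))
R=down(YAW+np.pi/2)
print(bot.inverse_kinematics([.554,.119,.24],R),bot.inverse_kinematics([.554,.119,.24],down(YAW-np.pi/2)))
bot.set_gripper(0.0)
p=bot.current_ee_pos();bot.line_to([p[0],p[1],.29],max_speed=.2)
bot.goto([.554,.119,.28],R)
bot.line_to([.554,.119,.220])
f0=np.array(bot.current_contact_force())
print(bot.current_clock(),bot.current_ee_pos(),f0)
for z in(.200,.190):
    bot.line_to([.554,.119,z],max_speed=.04);print(z,bot.current_ee_pos()[2],bot.current_contact_force())
t=bot.read_camera("top");s=bot.read_camera("side")
a=cv2.resize(t["pixels"][110:250,205:315],None,fx=3,fy=3);b=cv2.resize(s["pixels"][170:310,175:315],None,fx=3,fy=3)
cv2.imwrite("pics/push1.png",np.hstack([a,b]));print(bot.current_clock())
E
```

```text
[0.48186331 0.00598601 0.11      ]
[-1.62483300e-03  1.20213808e-01  1.58890601e+00 -4.44089210e-16
  1.43247283e+00 -1.88658043e+00] [-1.62483300e-03  1.20213808e-01  1.58890601e+00 -4.44089210e-16
  1.43247283e+00  1.25501223e+00]
4.8 [0.55417197 0.11930919 0.22055018] [0.14567125 0.09281221 0.84366187]
0.2 0.19980641336429966 [0.892786   0.34257087 1.55062084]
0.19 0.189451271838554 [-0.18990789 -0.19694     0.73544854]
5.95
```

View pics/push1.png

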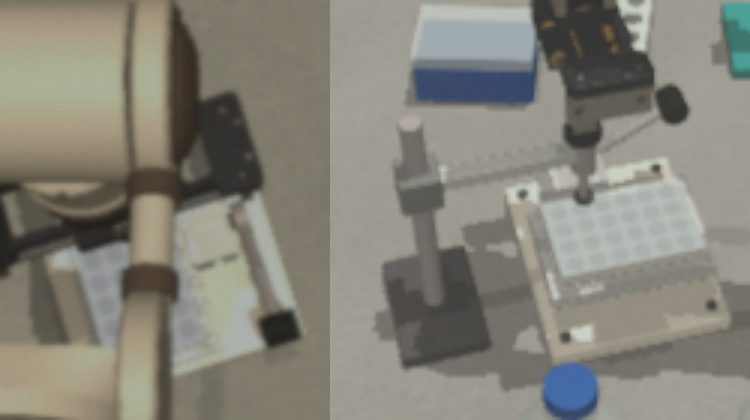

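The fingers sit on the cap (side crop (583,130)) and the slide has moved down a little; the foot is still above the lid. I'll continue to 157 mm, then withdraw and check.

```bash
python3 - <<'E'
from h import *
for z in(.165,.157):
    bot.line_to([.554,.119,z],max_speed=.03);print(z,bot.current_ee_pos(),bot.current_contact_force())
bot.hold(.2);print(bot.current_ee_pos()[2])
bot.line_to([.554,.119,.26])
k=knob(0);R=down(YAW+np.pi/2)
bot.set_gripper(.65)
bot.goto([k[0],k[1],.26],R)
t=bot.read_camera("top");s=bot.read_camera("side")
a=cv2.resize(t["pixels"][110:250,205:315],None,fx=3,fy=3);b=cv2.resize(s["pixels"][170:310,175:315],None,fx=3,fy=3)
cv2.imwrite("pics/after.png",np.hstack([a,b]));print(bot.current_clock())
for d in dark(s["pixels"],(250,200,285,250),70): print(d)
E
```

```text
0.165 [0.55395407 0.11898431 0.16453438] [-0.16450381  0.22574275 -0.0873808 ]
0.157 [0.55409291 0.11898979 0.15675458] [ 0.12740298 -1.28440869  0.44629124]
0.15676057062847906
10.0583
(np.int32(96), [258.9, 222.7], [4, 18, 11, 11])
```

View pics/after.png

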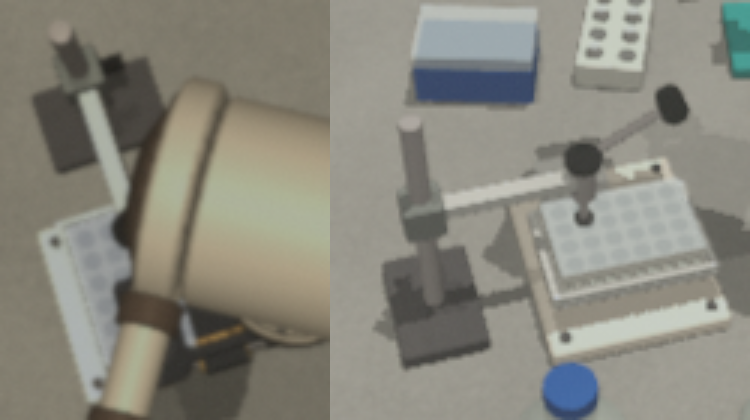

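The foot rests on the lid (side crop (584,218)), and the cap is at (583,160). The plate is in its nest and the lever at rest. I'll check the cap height numerically, then grip the knob by its flat ends and swing it up a little first.

```bash
python3 - <<'E'
from h import *
s=bot.read_camera("side")
def zof(v):
    from scipy.optimize import brentq
    f=lambda z:(lambda X:s["fy"]*X[1]/X[2]+s["cy"]-v)(s["R"]@np.array([.554,.119,z])+s["t"])
    return brentq(f,0,.4)
print("cap z before/after",zof(208.6),zof(222.7))
R=down(YAW+np.pi/2); g=np.array([0,0,-.019])
bot.line_to(knob(0)+g,R,.12)
print(bot.current_ee_pos(),bot.current_contact_force())
bot.set_gripper(0,15); print("open",bot.current_opening()*92,bot.current_contact_force())
for q in np.linspace(0,.3,4)[1:]: bot.line_to(knob(q)+g,R,.06)
print(bot.current_opening()*92,bot.current_contact_force(),bot.current_clock())
s=bot.read_camera("side");cv2.imwrite("pics/grip.png",cv2.resize(s["pixels"][130:310,175:355],None,fx=3.3,fy=3.3))
E
```

```text
cap z before/after 0.19753153521178235 0.14897075322543293
[0.48251478 0.0058337  0.09176683] [-0.52409443  0.05919143  0.19921931]
open 30.06910605650247 [-2.25461922  4.99915907  2.61091701]
29.975869310132246 [-4.89902683  5.33794861 -0.80932415] 13.2667
```

View pics/grip.png

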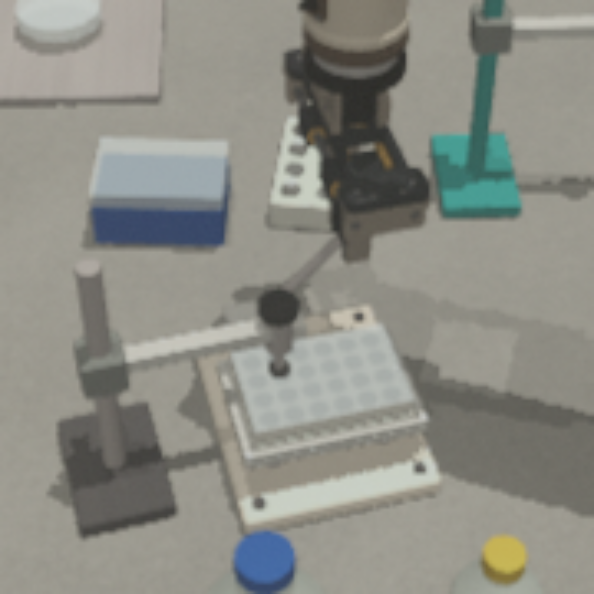

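Gripped at 30 mm, the knob's length, and the lever (side (330,255)) follows. The cap dropped about 49 mm, as expected. I'll swing the lever to upright.

```bash
python3 - <<'E'
from h import *
R=down(YAW+np.pi/2); g=np.array([0,0,-.019])
for q in np.linspace(.3,np.pi/3,7)[1:]:
    bot.line_to(knob(q)+g,R,.07); print(round(q,2),bot.current_ee_pos()-knob(q)-g,bot.current_contact_force().round(1) if hasattr(bot.current_contact_force(),'round') else bot.current_contact_force())
bot.hold(.3)
print(bot.current_opening()*92,bot.current_contact_force(),bot.current_clock())
s=bot.read_camera("side");print(dark(s["pixels"],(250,200,270,250),70))
cv2.imwrite("pics/up.png",cv2.resize(s["pixels"][130:310,175:355],None,fx=3.3,fy=3.3))
E
```

```text
0.42 [9.16249684e-05 1.09614037e-03 6.44257833e-04] [-3.8  5.9 -1.8]
0.55 [1.68093352e-05 1.06298745e-03 5.79454505e-04] [-3.8  6.  -2.3]
0.67 [-6.30129579e-05  1.05105769e-03  5.40824132e-04] [-5.1  5.5 -2.3]
0.8 [-0.00010085  0.00104391  0.00055612] [-5.   4.4 -1.4]
0.92 [-4.52818950e-05  1.07596955e-03  7.22451592e-04] [-5.3  4.  -1.6]
1.05 [9.98625811e-05 1.11817578e-03 9.18417789e-04] [-4.8  4.7 -0.7]
29.799100124152964 [-5.40484897  4.54089006 -1.44356587] 15.8167
[(np.int32(96), [258.9, 222.7], [4, 18, 11, 11])]
```

View pics/up.png

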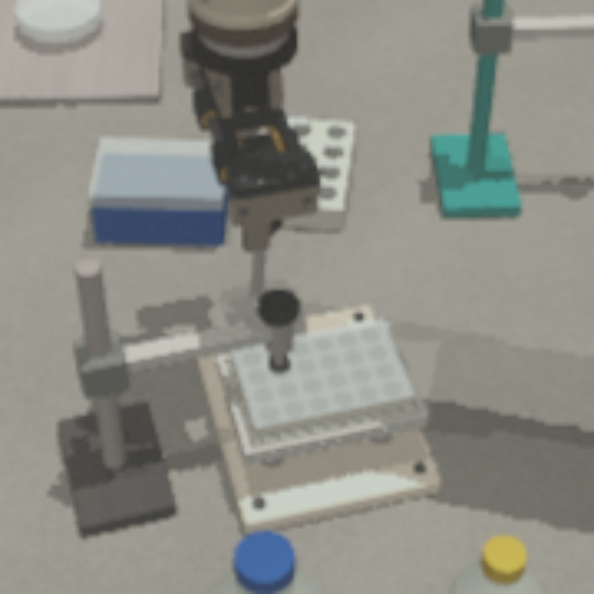

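The lever is near upright, but the bar (crop (255,295) to (262,250)) seems to lean slightly to the robot side. I'll project the expected bar for several angles over an enlarged crop.

```bash
python3 - <<'E'
from h import *
s=bot.read_camera("side")
def pr(X): x=s["R"]@X+s["t"];return np.array([s["fx"]*x[0]/x[2]+s["cx"],s["fy"]*x[1]/x[2]+s["cy"]])
x0,y0,x1,y1=235,175,280,235;k=9
b=cv2.resize(s["pixels"][y0:y1,x0:x1],None,fx=k,fy=k,interpolation=cv2.INTER_CUBIC)
c=b.copy()
for q,col in((.85,(255,0,0)),(1.047,(0,255,0)),(1.25,(0,0,255))):
    K=knob(q)
    A,B=[tuple(((pr(p)-[x0,y0]+.5)*k).astype(int).tolist()) for p in (PIV,K)]
    cv2.line(c,A,B,col,1)
cv2.imwrite("pics/ov.png",np.hstack([b[:600],c[:600]])[:, :800])
E
```

```text
(no output)
```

View pics/ov.png

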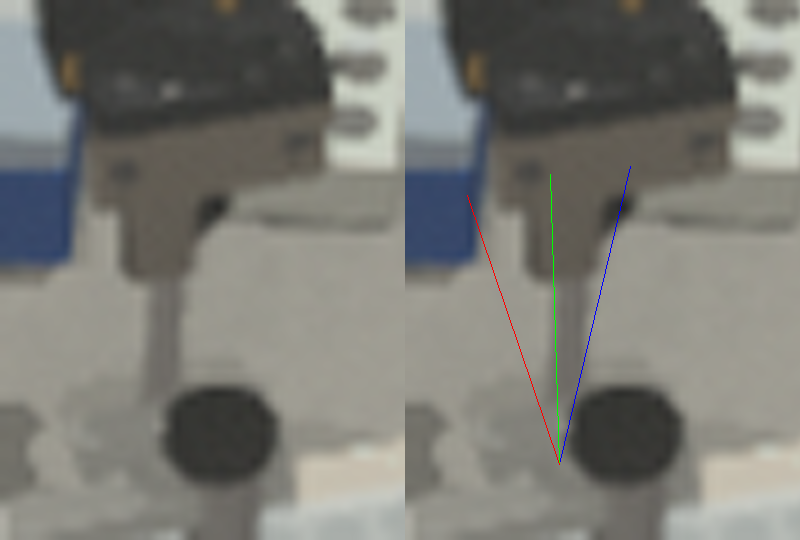

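The observed bar lies between the green (1.047) and blue (0.85) lines, at about 0.96 rad. The knob also shows on the robot side of the pad (left (213,207)), so it sits several mm off in the grip. I'll firm the grip, move on along the arc by the difference, and measure the bar again.

```bash
cat >> h.py <<'E'
def overlay(name):
    s=bot.read_camera("side")
    def pr(X): x=s["R"]@X+s["t"];return np.array([s["fx"]*x[0]/x[2]+s["cx"],s["fy"]*x[1]/x[2]+s["cy"]])
    x0,y0,x1,y1=235,175,280,235;k=9
    b=cv2.resize(s["pixels"][y0:y1,x0:x1],None,fx=k,fy=k,interpolation=cv2.INTER_CUBIC);c=b.copy()
    for q,col in((.85,(255,0,0)),(1.047,(0,255,0)),(1.25,(0,0,255))):
        A,B=[tuple(((pr(p)-[x0,y0]+.5)*k).astype(int).tolist()) for p in (PIV,knob(q))]
        cv2.line(c,A,B,col,1)
    cv2.imwrite(name,np.hstack([b,c])[:, :800])
    # bar centre per row (darkest run) in raw pixels
    g=cv2.cvtColor(s["pixels"],cv2.COLOR_BGR2GRAY).astype(float)
    for v in range(207,219):
        r=g[v,245:265];w=np.clip(np.median(r)-8-r,0,None);w[:2]=0;print(v,g[v,246:264].astype(int).tolist(), "green",round(float(pr(PIV)[0]+(pr(knob(1.047))-pr(PIV))[0]*(v-pr(PIV)[1])/(pr(knob(1.047))-pr(PIV))[1]),1))
    print(dark(s["pixels"],(250,215,270,250),70))
E
python3 - <<'E'
from h import *
R=down(YAW+np.pi/2); g=np.array([0,0,-.019])
bot.set_gripper(0,30)
bot.line_to(knob(np.pi/3)+g+knob(np.pi/3)-knob(.96),R,.03); bot.hold(.3)
print(bot.current_ee_pos(),bot.current_contact_force(),bot.current_clock())
overlay("pics/ov2.png")
E
```

```text
[0.58951752 0.04208683 0.15184584] [-7.09143198  3.62624508  0.12039942] 16.9333
207 [133, 137, 141, 132, 113, 109, 106, 125, 147, 153, 153, 151, 152, 153, 153, 151, 152, 151] green 251.1
208 [152, 152, 152, 134, 112, 107, 107, 126, 148, 153, 152, 150, 153, 152, 153, 153, 151, 152] green 251.1
209 [150, 152, 151, 133, 113, 110, 106, 126, 146, 152, 152, 152, 153, 154, 153, 153, 152, 151] green 251.1
210 [151, 151, 152, 133, 112, 109, 107, 126, 147, 153, 153, 152, 152, 152, 152, 150, 151, 151] green 251.2
211 [150, 152, 152, 132, 113, 108, 107, 128, 148, 153, 153, 153, 152, 152, 152, 150, 149, 150] green 251.2
212 [150, 152, 151, 131, 112, 108, 108, 124, 146, 151, 151, 152, 153, 152, 152, 152, 153, 150] green 251.2
213 [152, 152, 152, 136, 114, 108, 105, 114, 144, 152, 151, 152, 152, 152, 151, 153, 154, 153] green 251.2
214 [152, 150, 151, 140, 119, 108, 106, 114, 144, 150, 147, 152, 152, 153, 152, 153, 155, 155] green 251.3
215 [151, 151, 149, 142, 118, 107, 106, 113, 138, 142, 141, 147, 148, 149, 151, 153, 154, 156] green 251.3
216 [146, 146, 147, 136, 115, 108, 106, 111, 132, 140, 142, 142, 141, 145, 151, 153, 154, 152] green 251.3
217 [139, 140, 138, 130, 112, 108, 107, 110, 131, 129, 126, 123, 120, 118, 127, 132, 137, 140] green 251.4
218 [139, 139, 139, 127, 111, 109, 106, 112, 120, 96, 82, 68, 56, 54, 55, 64, 82, 105] green 251.4
[(np.int32(97), [259.0, 222.7], [4, 3, 11, 11])]
```

View pics/ov2.png

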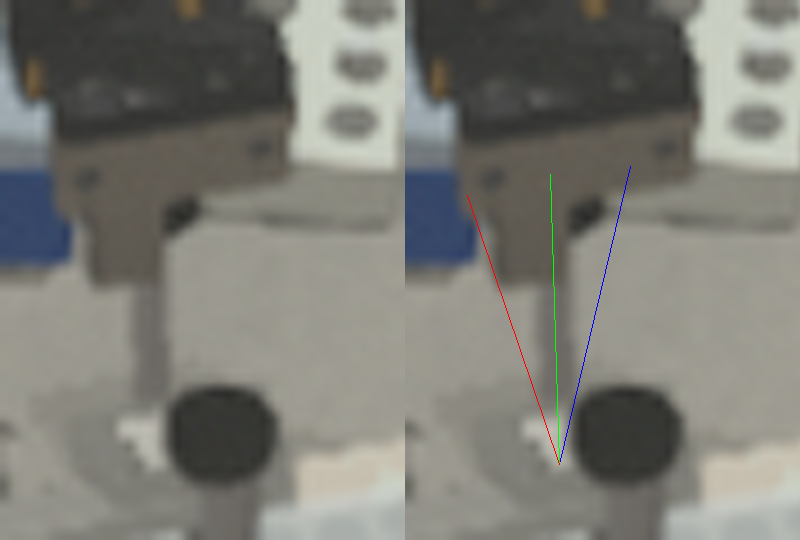

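The bar centre is now at column about 251.4 over rows 207–216, and upright is predicted at 251.1–251.3, with the same slope. The cap is unmoved at row 222.7. I'll do a short check for creep, then hand in.

```bash
python3 - <<'E'
from h import *
f=lambda:bot.read_camera("side")["pixels"][207:216,246:258].mean(2)
a=f();bot.hold(1.0);b=f();d=np.abs(a-b).mean();print("bar image change",d,bot.current_ee_pos(),bot.current_contact_force(),bot.current_clock())
if d<4: bot.job_done();print("done")
E
```

```text
bar image change 0.8271604938271593 [0.5895126  0.04208927 0.15187009] [-7.64524911  2.98140627 -0.55524789] 18.0833
the job is handed in; nothing more can be done
done
```

The job is handed in at 18.1 s on the robot's clock, with the cam lever held upright against its return spring. No verdict is reported.

- **Gauge:** I pushed the grey gauge's cap down with closed fingers to 156.8 mm (target 157 mm), with the lever still at rest, then let go. In the side camera the cap dropped about 49 mm (expected about 50) and the foot rested on the lid. I did not measure the 5 mm foot press itself. The cap was still in the same place after the lever was raised.
- **Lever:** I gripped the knob by its flat ends and swung it up. The first check failed: the bar was at about 0.96 rad, because the knob sat a few mm off centre in the grip. I raised the grip to 30 N and moved on about 10 mm. The bar then matched the predicted upright line to about 0.3 pixel, and nothing crept during a 1 s hold.
- **Surroundings:** In the pictures the plate stayed in its nest, and I saw no bottle, tip box or tube rack moved, though I did not measure them. The wrist force readings I took stayed under about 10 N.

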